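Lay up two kiln shelves in a glass-fusing studio

ROBOT

A 6-joint arm with a two-finger parallel gripper is mounted at the origin on the work surface. World frame = base frame: x ahead of the robot, y to its left, z up, the work surface at z = 0. Lengths are in m, angles in rad, forces in N, time in s.
With the tool pointing down it reaches from about 0.275 to 0.875 m from the base axis. Payload 12.5 kg.
Tool frame: the origin (TCP) lies at the very end of the fingers, on their centre line; the grasp point (between the pads) lies 19 mm behind it; z points along the fingers, y is the line along which they close (so a half turn about z gives the same grasp; the last joint's range is limited). The gripper opens to 85 mm and grips with 20 to 120 N. Pads are 22 mm wide; open, the fingers measure 114 mm over their backs; the gripper's body (76 mm by 85 mm) begins 54 mm behind the grasp point. The pads swing forward as they close: fully open they stand 13 mm farther back than shut.
Start: joints at [1.187, 0.351, 1.652, -0, 1.139, -0.085], TCP at [0.162, 0.526, 0.231] pointing down, gripper open.
Joint ranges: [-2.75, 2.75], [-0.79, 2.1], [0.01, 2.65], [-1.57, 4.71], [0.07, 3.14], [-2.87, 2.87]. Speed limits (rad/s): [2.22, 2.22, 2.79, 3.14, 3.14, 3.14].

INTERFACE

Orientations are given as a 3x3 rotation matrix whose columns are the frame's x, y, z axes.
In Python, from bench import manip gives the robot as it stands. Calls block until the motion is done:
- manip.move_ptp(position, orientation): joint-space move of the TCP to a pose.
- manip.move_l(position, attitude=None, max_speed=0.15): straight line of the TCP; attitude=None keeps the orientation; max_speed is the mean speed in m/s.
- manip.move_j(angles): joint-space move.
- manip.set_gripper(opening, effort=None): opening from 0.0 (shut) to 1.0 (fully open); effort is the grip in N (None keeps the last); returns when the fingers have stopped.
- manip.dwell(seconds).
- manip.inverse_kinematics(position, orientation): joint angles nearest the present ones, or None.
- manip.grab_frame(name): name is "scene" or "side" or "wrist"; returns (picture, depth): 420x560x3 uint8, red, green, blue; 420x560 float32, m along the optical axis (not along the pixel's ray), 0 where there is no reading.
- manip.get_calibration(name): a dict with "camera_matrix" (3x3 intrinsics, pixels), "k1" (the pictures are not rectified: a ray, as slopes to the right and down, at radius r is drawn at 1 + k1 r^2 times it, then the intrinsics apply), "R" (3x3) and "t" (3): a world point X has camera coordinates R X + t. Camera axes: x right, y down, z forward; pixel columns grow to the right and rows downward; lengths in m; the calibration is good to about 2 mm. A picture is of the moment at which its call begins: read the wrist's pose just before it. get_calibration takes no time and is no camera call; for the wrist camera it gives the pose at the moment of the call.
A pose or a line that the arm cannot do raises manip.Unreachable and nothing moves.
- manip.sign_off(): hands the job in; it is judged then, once.
Trained networks look in the newest picture that a camera, given by its name, has taken for a name from the list of things; names that differ only in an ending like _2 or _b are one class to them, and where a whole thing is asked for, a point or a joint stands for the part that bears it (a point fixed in the world has none). Each returns a list of dicts, best first, with "confidence" (0 to 1); they miss things now and then, are a little off and sometimes report something else, mostly with a low value. They report only what shows in the picture. A call takes as long as a camera call.
- manip.look_for(camera, name): "at" ([x, y, z] in m, in world coordinates, good to about 4 mm: the middle of the surface that is visible of it).
Readings, each from a call of its own:
- manip.current_time(): time.
- manip.current_qpos(): joint angles.
- manip.current_joint_vel(): joint speeds.
- manip.current_joint_torque(): joint torques, N m.
- manip.current_ee_pos(): TCP position.
- manip.current_tcp_rot(): TCP orientation.
- manip.current_force(): force on the tool from outside, world axes, zero at the start.
- manip.current_ft_torque(): the same for the moment, N m.
- manip.current_grip_width(): opening from 0.0 (shut) to 1.0 (fully open).
- manip.current_grip_force(): force on a finger pad.
Only numpy, scipy, OpenCV 4.12 (cv2) and the standard library are available. Lean on these libraries where they do the work, as an engineer would, in place of code of your own. Each camera call takes 0.05 s, during which the arm holds its last target. There are 200 camera calls.

TASK

Lay up both kiln shelves for firing: in the middle of the white shelf pile the blue glass square, on it the green glass disc and on top the amber glass square, each centred on the one below and both squares lined up with the sides of the shelf; in the middle of the dark shelf stand the terracotta mould, mouth up, and lay the red glass disc flat and centred on its rim. Set every piece down gently, never letting it drop or tip over, and leave the jar of frit and the glue bottle standing where they are.

Things in the scene. Friction and masses are not known exactly. Their poses are not given: they have to be found in the camera images.
- white_shelf: White kiln shelf: a square slab 110 x 110 mm, 15 mm thick, fixed flat on the table. Origin: centre of its underside; z up, x and y along its sides. Its top is 15 mm above the origin.
- dark_shelf: Dark grey, nearly black kiln shelf: a square slab 110 x 110 mm, 15 mm thick, fixed flat on the table. Origin: centre of its underside; z up, x and y along its sides. Its top is 15 mm above the origin.
- blue_square: Blue glass square 60 x 60 mm, 12 mm thick, about 110 g, lying loose and flat on the table. Origin: centre of its underside; z up, x and y along its sides.
- green_disc: Green round glass disc, 50 mm in diameter, 12 mm thick, about 60 g, lying loose and flat on the table. Origin: centre of its underside; z up.
- amber_square: Amber (orange-yellow) glass square 36 x 36 mm, 12 mm thick, about 40 g, lying loose and flat on the table. Origin: centre of its underside; z up, x and y along its sides.
- mould: Terracotta slumping mould: a small round open dish standing mouth up on the table, 26 mm high, 56 mm across outside at the rim and 54 mm at the foot, wall 5 mm, floor 8 mm thick, about 90 g, loose. Origin: centre of its underside; z up. Its rim is 26 mm above the origin. It is gripped across its outside.
- red_disc: Red round glass disc, 62 mm in diameter, 12 mm thick, about 90 g, lying loose and flat on the table; wider than the mould, so it lies on the mould's rim. Origin: centre of its underside; z up.
- frit_jar: Bystander: turquoise jar of glass frit with a white lid, 60 mm in diameter, 66 mm high, loose, standing among the pieces. Origin: centre of its underside.
- glue_bottle: Bystander: small white glue bottle with a red cap, 44 mm in diameter, 80 mm high, loose, standing among the pieces. Origin: centre of its underside.

How it is judged:
At the end, for the whole second after the job is handed in: Piles centred: blue on white shelf and mould on dark shelf within 12 mm; green on blue, amber on green, red on the mould's rim within 10 mm; all flat, resting on the piece below, released, still; squares within 0.2 rad of the white shelf's sides; jar and bottle moved under 20 mm (horizontal distance between blue_square and white_shelf below 0.012 m and z of blue_square in the frame of white_shelf between 0.012 and 0.018 m and angle between each of blue_square, green_disc, amber_square, mould, red_disc's own z axis and vertical below 0.1 rad and linear speed of each of blue_square, green_disc, amber_square, mould, red_disc below 0.02 m/s and angular speed of each of blue_square, green_disc, amber_square, mould, red_disc below 0.2 rad/s and contact force between each of blue_square, green_disc, amber_square, mould, red_disc and the fingers below 0.05 N and (angle between the x axis of blue_square and the x axis of white_shelf, either way round below 0.2 rad or angle between the x axis of blue_square and the y axis of white_shelf, either way round below 0.2 rad) and horizontal distance between green_disc and blue_square below 0.01 m and z of green_disc in the frame of blue_square between 0.009 and 0.015 m and horizontal distance between amber_square and green_disc below 0.01 m and z of amber_square in the frame of green_disc between 0.009 and 0.015 m and (angle between the x axis of amber_square and the x axis of white_shelf, either way round below 0.2 rad or angle between the x axis of amber_square and the y axis of white_shelf, either way round below 0.2 rad) and horizontal distance between mould and dark_shelf below 0.012 m and z of mould in the frame of dark_shelf between 0.012 and 0.018 m and horizontal distance between red_disc and mould below 0.01 m and z of red_disc in the frame of mould between 0.023 and 0.029 m and distance of each of frit_jar, glue_bottle from where it was at the start of the episode below 0.02 m); the robot touches nothing.
It fails at once if a piece is dropped: it moves faster than 0.6 m/s with no finger touching it (a free fall of about 2 cm) ((linear speed of blue_square above 0.6 m/s and contact force between blue_square and the fingers below 0.01 N) or (linear speed of green_disc above 0.6 m/s and contact force between green_disc and the fingers below 0.01 N) or (linear speed of amber_square above 0.6 m/s and contact force between amber_square and the fingers below 0.01 N) or (linear speed of mould above 0.6 m/s and contact force between mould and the fingers below 0.01 N) or (linear speed of red_disc above 0.6 m/s and contact force between red_disc and the fingers below 0.01 N)).
It fails at once if a piece is tipped by more than 0.6 rad (angle between any of blue_square, green_disc, amber_square, mould, red_disc's own z axis and vertical above 0.6 rad).
It fails at once if the frit jar or the glue bottle is knocked over or moved by more than 20 mm (distance of any of frit_jar, glue_bottle from where it was at the start of the episode above 0.02 m or angle between any of frit_jar, glue_bottle's own z axis and vertical above 0.5 rad).
It also fails if it takes over 120 s, if anything falls off the work surface, if the arm or the gripper's body presses on something with over 40 N, if the wrist force passes 120 N, or if a joint passes its speed limit or range.

## Working session

There is one attempt and no reset: what is moved stays moved. The work goes in short steps, each a Python script; the robot and the scene stay as the last script left them, time stands still between calls to the robot, and variables do not carry over. Pictures are saved under pics/ and viewed, at most 14 in all, crops included, and the job is handed in when it is done.

```bash
ls; mkdir -p pics; cat > h.py <<'E'
import numpy as np, cv2
from bench import manip
N=["white_shelf","dark_shelf","blue_square","green_disc","amber_square","mould","red_disc","frit_jar","glue_bottle"]
def save(img,n): cv2.imwrite(f"pics/{n}.png",cv2.cvtColor(img,cv2.COLOR_RGB2BGR))
def cloud(d,c):
    h,w=d.shape; u,v=np.meshgrid(np.arange(w,dtype=float),np.arange(h,dtype=float))
    p=cv2.undistortPoints(np.stack([u,v],-1).reshape(-1,1,2),np.array(c["camera_matrix"]),np.array([c["k1"],0,0,0.])).reshape(h,w,2)
    X=np.dstack([p[...,0]*d,p[...,1]*d,d]); return (X-np.array(c["t"]))@np.array(c["R"])
def proj(X,c):
    return cv2.projectPoints(np.float64(X).reshape(-1,3),cv2.Rodrigues(np.array(c["R"]))[0],np.array(c["t"]),np.array(c["camera_matrix"]),np.array([c["k1"],0,0,0.]))[0].reshape(-1,2)
E
python3 - <<'E'
from h import *
ims=[]
for cam in ("scene","side"):
    p,d=manip.grab_frame(cam); c=manip.get_calibration(cam); save(p,cam); np.savez(cam,p=p,d=d,**c)
    print(cam,-np.array(c["R"]).T@c["t"],c["k1"],np.array(c["camera_matrix"])[0,0])
    for n in N:
        print(n,[(np.round(r["at"],3).tolist(),round(r["confidence"],2),proj(r["at"],c).round().tolist()) for r in manip.look_for(cam,n)[:2]])
E
```

```text
pics
scene [0.83243832 0.54210392 1.03709691] -0.18090809654654263 500.3917122689617
white_shelf [([0.347, 0.299, 0.014], 0.62, [[408.0, 291.0]])]
dark_shelf [([0.667, 0.014, 0.015], 0.62, [[224.0, 254.0]])]
blue_square [([0.439, 0.124, 0.01], 0.62, [[333.0, 250.0]])]
green_disc [([0.363, -0.271, 0.01], 0.81, [[278.0, 127.0]])]
amber_square [([0.5, 0.415, 0.018], 0.76, [[383.0, 368.0]]), ([0.44, 0.126, 0.01], 0.72, [[333.0, 250.0]])]
mould [([0.626, -0.211, 0.015], 0.83, [[200.0, 179.0]])]
red_disc [([0.451, -0.121, 0.013], 0.94, [[277.0, 177.0]])]
frit_jar [([0.637, 0.21, 0.065], 0.84, [[277.0, 310.0]])]
glue_bottle [([0.493, -0.39, 0.05], 0.88, [[216.0, 106.0]])]
side [0.43434914 0.99336031 0.93561897] -0.12881623889387664 452.71309836718075
white_shelf [([0.345, 0.308, 0.014], 0.93, [[347.0, 311.0]]), ([0.618, -0.206, 0.012], 0.45, [[260.0, 183.0]])]
dark_shelf [([0.658, 0.021, 0.014], 0.85, [[238.0, 229.0]])]
blue_square [([0.44, 0.127, 0.009], 0.62, [[311.0, 258.0]]), ([0.618, -0.206, 0.016], 0.29, [[259.0, 183.0]])]
green_disc []
amber_square [([0.498, 0.417, 0.013], 0.74, [[283.0, 347.0]]), ([0.453, -0.115, 0.016], 0.27, [[308.0, 201.0]])]
mould [([0.621, -0.206, 0.012], 0.57, [[259.0, 184.0]])]
red_disc [([0.451, -0.117, 0.016], 0.61, [[309.0, 201.0]])]
frit_jar [([0.628, 0.215, 0.064], 0.68, [[238.0, 267.0]])]
glue_bottle []
```

```bash
sleep 5;ls pics
```

```text
scene.png
side.png
```

View pics/scene.png

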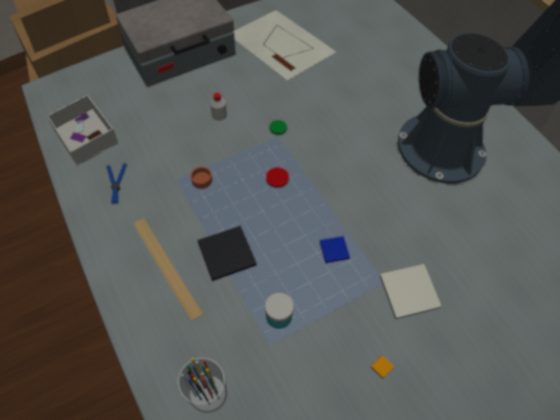

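View pics/side.png

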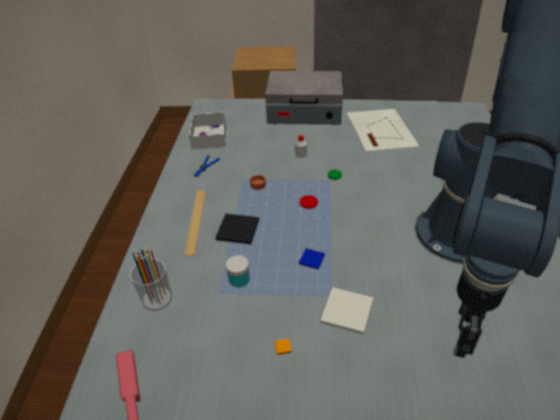

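The networks agree with both pictures, and the pieces are well apart. Scene pixels: blue (335,249), green (278,127), amber (383,367), mould (202,177), red (277,177), white shelf (410,290), dark shelf (226,252). Next is a closer survey with the wrist camera, two places per item.

```bash
cat >> h.py <<'E'
def down(yaw): 
    c,s=np.cos(yaw),np.sin(yaw); return np.array([[c,s,0],[s,-c,0],[0,0,-1.]])
E
python3 - <<'E'
from h import *
c=manip.get_calibration("wrist"); Rt=manip.current_tcp_rot(); T=manip.current_ee_pos()
cp=-np.array(c["R"]).T@c["t"]; print("cam in tool",Rt.T@(cp-T),"axis",Rt.T@np.array(c["R"])[2],manip.current_time(),Rt.round(2).tolist(), np.array(c["camera_matrix"])[0,0])
T0=dict(amber=(.499,.416),white=(.346,.303),blue=(.44,.125),dark=(.662,.017),mould=(.623,-.208),red=(.451,-.119),green=(.363,-.271))
for n,(x,y) in T0.items():
    yaw=np.arctan2(y,x)
    for yw in (yaw,0,np.pi/2,-np.pi/2):
        q=manip.inverse_kinematics([x,y,.22],down(yw)); print(n,round(yw,2),None if q is None else np.round(q,2).tolist())
E
```

```text
cam in tool [ 0.08208939  0.00071644 -0.14126354] axis [-0.31628375 -0.00123803  0.94866383] 1.0 [[-0.96, 0.29, -0.0], [0.29, 0.96, -0.0], [0.0, -0.0, -1.0]] 374.60533073219193
amber 0.69 [0.62, 0.54, 1.38, -0.0, 1.21, 1.5]
amber 0 [0.62, 0.54, 1.38, -0.0, 1.21, 2.19]
amber 1.57 [0.62, 0.54, 1.38, -0.0, 1.21, 0.62]
amber -1.57 [0.62, 0.54, 1.38, -0.0, 1.21, -2.52]
white 0.72 [0.62, 0.2, 1.89, -0.0, 1.05, 1.47]
white 0 [0.62, 0.2, 1.89, -0.0, 1.05, 2.19]
white 1.57 [0.62, 0.2, 1.89, -0.0, 1.05, 0.62]
white -1.57 [0.62, 0.2, 1.89, -0.0, 1.05, -2.52]
blue 0.28 [0.17, 0.2, 1.89, -0.0, 1.05, 1.47]
blue 0 [0.17, 0.2, 1.89, -0.0, 1.05, 1.75]
blue 1.57 [0.17, 0.2, 1.89, -0.0, 1.05, 0.17]
blue -1.57 None
dark 0.03 [-0.04, 0.57, 1.35, -0.0, 1.23, 1.5]
dark 0 [-0.04, 0.57, 1.35, -0.0, 1.23, 1.53]
dark 1.57 [-0.04, 0.57, 1.35, -0.0, 1.23, -0.04]
dark -1.57 None
mould -0.32 [-0.39, 0.56, 1.36, -0.0, 1.22, 1.5]
mould 0 [-0.39, 0.56, 1.36, -0.0, 1.22, 1.18]
mould 1.57 [-0.39, 0.56, 1.36, -0.0, 1.22, -0.39]
mould -1.57 [-0.39, 0.56, 1.36, -0.0, 1.22, 2.75]
red -0.26 [-0.36, 0.21, 1.87, -0.0, 1.06, 1.47]
red 0 [-0.36, 0.21, 1.87, -0.0, 1.06, 1.21]
red 1.57 [-0.36, 0.21, 1.87, -0.0, 1.06, -0.36]
red -1.57 [-0.36, 0.21, 1.87, -0.0, 1.06, 2.78]
green -0.64 [-0.74, 0.19, 1.9, -0.0, 1.05, 1.47]
green 0 [-0.74, 0.19, 1.9, -0.0, 1.05, 0.83]
green 1.57 [-0.74, 0.19, 1.9, -0.0, 1.05, -0.74]
green -1.57 [-0.74, 0.19, 1.9, -0.0, 1.05, 2.4]
```

```bash
python3 - <<'E'
from h import *
T0=dict(amber=(.499,.416),white=(.346,.303),blue=(.44,.125),dark=(.662,.017),mould=(.623,-.208),red=(.451,-.119),green=(.363,-.271))
D=[]
for n,(x,y) in T0.items():
    for k,dx in enumerate((-.03,.03)):
        try: manip.move_ptp([x+dx,y+.01,.17],down(np.pi/2))
        except manip.Unreachable: print(n,k,"unreach"); continue
        manip.dwell(.15)
        c=manip.get_calibration("wrist"); p,d=manip.grab_frame("wrist"); np.savez(f"w_{n}{k}",p=p,d=d,**c)
        if k==0: D.append(p[::2,::2])
D.append(D[0]*0)
save(np.vstack([np.hstack(D[:4]),np.hstack(D[4:8])])[:, :][::1,::1] if 0 else cv2.resize(np.vstack([np.hstack(D[:4]),np.hstack(D[4:8])]),(800,300),interpolation=cv2.INTER_AREA),"survey")
print(manip.current_time())
E
```

```text
12.7917
```

View pics/survey.png

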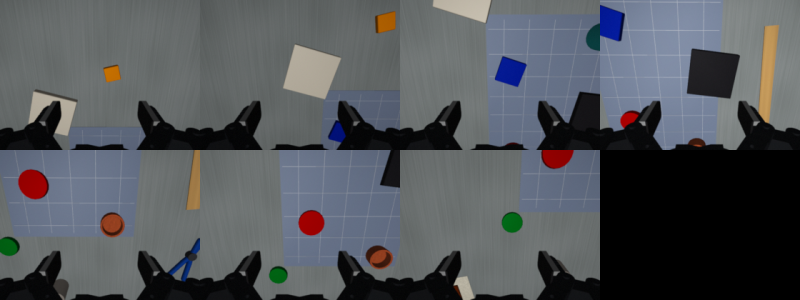

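The seven survey tiles each show their target clear of the fingers and whole: amber at tile (112,73), white shelf (310,72), blue (510,72), dark shelf (712,73), mould (112,224), red (311,222), green (512,222). Now I'll measure.

```bash
cat >> h.py <<'E'
T0=dict(amber=(.499,.416),white=(.346,.303),blue=(.44,.125),dark=(.662,.017),mould=(.623,-.208),red=(.451,-.119),green=(.363,-.271))
R0=dict(amber=.032,white=.09,blue=.052,dark=.09,mould=.04,red=.043,green=.036)
SQ=("amber","white","blue","dark")
def measure(P,D,c,n,xy,r,zlo=None):
    W=cloud(D,c); near=(np.hypot(W[...,0]-xy[0],W[...,1]-xy[1])<r)&(D>0)
    z=W[...,2][near]; top=np.percentile(z[z>.006 if zlo is None else z>zlo],90 if n=="mould" else 60)
    m=(near&(abs(W[...,2]-top)<.004)).astype(np.uint8)
    m=cv2.morphologyEx(m,cv2.MORPH_OPEN,np.ones((3,3))) if n!="mould" else m
    k,l,s,_=cv2.connectedComponentsWithStats(m); l=l==1+np.argmax(s[1:,4])
    w=W[l]; h=cv2.convexHull(np.float32(w[:,:2]*1000))
    if n in SQ:
        b=cv2.minAreaRect(h); cen=np.array(b[0])/1000; size=b[1]; ang=np.radians(b[2])
    else:
        b=cv2.fitEllipse(h); cen=np.array(b[0])/1000; size=b[1]; ang=0
    return np.r_[cen,np.median(w[:,2])],size,(ang+np.pi/4)%(np.pi/2)-np.pi/4,np.median(W[...,2][(D>0)&(abs(W[...,2])<.006)])
E
python3 - <<'E'
from h import *
for n,xy in T0.items():
    px=[];Ps=[]
    for k in (0,1):
        f=np.load(f"w_{n}{k}.npz"); c={a:f[a] for a in("camera_matrix","k1","R","t")}; c["k1"]=float(c["k1"])
        cen,s,a,tz=measure(f["p"],f["d"],c,n,xy,R0[n])
        print(n,k,cen.round(4),np.round(s,1),round(a,3),"table",round(tz,4))
        u=proj(cen,c); Ps.append(np.c_[c["R"],c["t"]])
        px.append(cv2.undistortPoints(u.reshape(-1,1,2),c["camera_matrix"],np.array([c["k1"],0,0,0.])).reshape(2,1))
    X=cv2.triangulatePoints(*Ps,*px); print("  tri",(X[:3]/X[3]).ravel().round(4))
E
```

```text
amber 0 [0.5173 0.4343 0.2346] [12. 26.] 0.756 table -0.0013
amber 1 [0.4789 0.4339 0.2344] [25.3 10.2] -0.758 table -0.0013
  tri [0.498  0.4633 0.2645]
white 0 [0.3697 0.3249 0.2285] [ 6.9 27.6] -0.315 table -0.0012
white 1 [0.3215 0.3243 0.2283] [27.8  6.4] 0.296 table -0.0012
  tri [0.3458 0.3567 0.2658]
blue 0 [0.4648 0.1422 0.2345] [36.6 18.2] 0.051 table -0.001
blue 1 [0.414  0.141  0.2344] [18.3 35.4] -0.053 table -0.0009
  tri [0.4394 0.1768 0.2698]
dark 0 [0.6838 0.0393 0.2288] [ 6.9 26.7] -0.3 table -0.0008
dark 1 [0.6376 0.0384 0.2288] [27.7  7.5] 0.23 table -0.001
  tri [0.6608 0.0698 0.2647]
mould 0 [ 0.6265 -0.184   0.2474] [16.8 23.7] 0.0 table -0.001
mould 1 [ 0.6211 -0.1874  0.2474] [19.6 28.4] 0.0 table -0.001
  tri [ 0.6239 -0.1796  0.2528]
red 0 [ 0.4647 -0.1047  0.2346] [19.  55.7] 0.0 table -0.001
red 1 [ 0.4302 -0.1015  0.2344] [21.2 35.1] 0.0 table -0.001
  tri [ 0.4486 -0.0747  0.263 ]
green 0 [ 0.3824 -0.2545  0.2343] [16.6 29.3] 0.0 table -0.0012
green 1 [ 0.343  -0.2543  0.2342] [16.7 28.1] 0.0 table -0.0011
  tri [ 0.3627 -0.2239  0.2651]
```

```bash
sed -i 's/<r)&(D>0)/<r)\&(D>0)\&(W[...,2]<.075)/' h.py
cat > m.py <<'E'
from h import *
for n,xy in T0.items():
    px=[];Ps=[]
    for k in (0,1):
        f=np.load(f"w_{n}{k}.npz"); c={a:f[a] for a in("camera_matrix","k1","R","t")}; c["k1"]=float(c["k1"])
        cen,s,a,tz=measure(f["p"],f["d"],c,n,xy,R0[n])
        print(n,k,cen.round(4),np.round(s,1),round(a,3),"table",round(tz,4))
        u=proj(cen,c); Ps.append(np.c_[c["R"],c["t"]])
        px.append(cv2.undistortPoints(u.reshape(-1,1,2),c["camera_matrix"],np.array([c["k1"],0,0,0.])).reshape(2,1))
    X=cv2.triangulatePoints(*Ps,*px); print("  tri",(X[:3]/X[3]).ravel().round(4))
E
python3 m.py
```

```text
amber 0 [0.4979 0.4115 0.0105] [36.  36.2] 0.229 table -0.0013
amber 1 [0.498  0.4116 0.0106] [36.2 35.8] 0.234 table -0.0013
  tri [0.498  0.4115 0.0102]
white 0 [0.3436 0.3005 0.0136] [109.9 110.3] -0.282 table -0.0012
white 1 [0.3435 0.3005 0.0137] [110.1 110.2] -0.283 table -0.0012
  tri [0.3435 0.3006 0.014 ]
blue 0 [0.4354 0.1249 0.0106] [60.  60.2] -0.319 table -0.001
blue 1 [0.4355 0.1251 0.0106] [59.9 60.1] -0.32 table -0.0009
  tri [0.4354 0.1249 0.0103]
dark 0 [0.6604 0.0103 0.0136] [110.2 109.9] -0.128 table -0.0008
dark 1 [0.6605 0.0103 0.0136] [110.  110.1] -0.127 table -0.001
  tri [0.6604 0.0101 0.0131]
mould 0 [ 0.6226 -0.2121  0.0243] [54.8 55.3] 0.0 table -0.001
mould 1 [ 0.6228 -0.2121  0.0243] [54.9 55.2] 0.0 table -0.001
  tri [ 0.6227 -0.2124  0.0235]
red 0 [ 0.4496 -0.1235  0.0106] [61.1 61.4] 0.0 table -0.001
red 1 [ 0.45   -0.1235  0.0106] [61.2 61.4] 0.0 table -0.001
  tri [ 0.4498 -0.124   0.0089]
green 0 [ 0.3634 -0.2731  0.0106] [49.2 49.3] 0.0 table -0.0012
green 1 [ 0.3636 -0.2729  0.0106] [48.9 49.3] 0.0 table -0.0011
  tri [ 0.3635 -0.2734  0.0095]
```

Measurements match: table bias is about −1.2 mm, giving tops of 12 / 15 / 25.5 mm, and the sizes agree. Before grasping, I'll measure with the wrist depth how far the tips recede at each opening.

```bash
cat >> h.py <<'E'
def rec(w):  # tip recession (m) at width w, arc link fitted to 42.5/13 mm travel
    s=w/2/.05715-np.sin(.103); return .05715*(np.cos(.103)-np.sqrt(1-s*s))
E
python3 - <<'E'
from h import *
for o in (1,.73,.6,.42):
    manip.set_gripper(o,40); c=manip.get_calibration("wrist"); p,d=manip.grab_frame("wrist"); W=cloud(d,c)
    T=manip.current_ee_pos(); Rt=manip.current_tcp_rot(); L=(W-T)@Rt
    m=(d>0)&(abs(L[...,0])<.03)&(abs(L[...,1])<.075)&(L[...,2]<.03)&(L[...,2]>-.06)
    q=L[m]; t=q[q[:,2]>np.percentile(q[:,2],99)] if m.any() else q
    print(o,manip.current_grip_width(),m.sum(),"maxz",q[:,2].max().round(4) if m.any() else None, t.mean(0).round(4) if m.any() else None,"|y| inner",abs(q[:,1]).min() if m.any() else None,"model",-rec(.085*o))
manip.set_gripper(1.0)
save(p,"fing"); print(manip.current_time())
E
```

```text
1 1.0005595502432454 11484 maxz -0.0113 [ 0.0007 -0.0018 -0.0128] |y| inner 0.03974485368235036 model -0.012974475198516158
0.73 0.7333712750833876 17572 maxz -0.0036 [ 0.0017  0.     -0.0062] |y| inner 0.02669194057257122 model -0.005527989893660328
0.6 0.6012959282161203 19482 maxz -0.0011 [ 0.0028 -0.     -0.0043] |y| inner 0.02229976271342039 model -0.0031719540726752532
0.42 0.4202167432508591 19302 maxz 0.0009 [ 0.0038 -0.0004 -0.003 ] |y| inner 0.016401922165407357 model -0.0009655717707124483
14.675
```

```bash
cat >> h.py <<'E'
def pick(xy,w,yaw,tip=.002,effort=40):
    zg=tip-rec(w); R=down(yaw)
    manip.set_gripper(1.0); manip.move_ptp([*xy,.10],R); manip.move_l([*xy,zg+.02],max_speed=.12); manip.move_l([*xy,zg],max_speed=.04)
    manip.set_gripper((w-.012)/.085,effort); print("grip mm",85*manip.current_grip_width(),manip.current_grip_force(),"F",np.round(manip.current_force(),1))
    manip.move_l([*xy,zg+.03],max_speed=.05); manip.move_l([*xy,.13],max_speed=.15)
    print("lifted mm",85*manip.current_grip_width(),manip.current_grip_force()); return zg
def place(xy,h,zg,w,yaw):
    R=down(yaw); z=zg+h
    manip.move_ptp([*xy,.15],R); manip.move_l([*xy,z+.02],max_speed=.12); manip.move_l([*xy,z+.003],max_speed=.04); manip.dwell(.1)
    f0=manip.current_force()[2]; dz=.003
    while dz>-.0015:
        dz-=.0005; manip.move_l([*xy,z+dz],max_speed=.02); manip.dwell(.04)
        if abs(manip.current_force()[2]-f0)>1.5: break
    print("contact dz mm",dz*1e3,"dF",manip.current_force()[2]-f0)
    manip.set_gripper(min(1,w/.085+.13)); manip.dwell(.1)
    manip.move_l([*xy,z+.03],max_speed=.05); manip.move_l([*xy,.15],max_speed=.2); print("t",manip.current_time())
E
python3 - <<'E'
from h import *
a,wh=-.3195+np.pi/2,-.2825+np.pi/2
zg=pick((.4354,.125),.060,a); assert abs(85*manip.current_grip_width()-60)<3
place((.3435,.3005),.015,zg,.060,wh)
p,d=manip.grab_frame("wrist"); save(p,"blue1")
E
```

```text
grip mm 58.447440895869164 42.172876596450806 F [-1.  -0.6  5.6]
lifted mm 58.54686832726517 43.07780563831329
contact dz mm 1.5 dF 1.5173751772588004
t 25.1083
```

View pics/blue1.png

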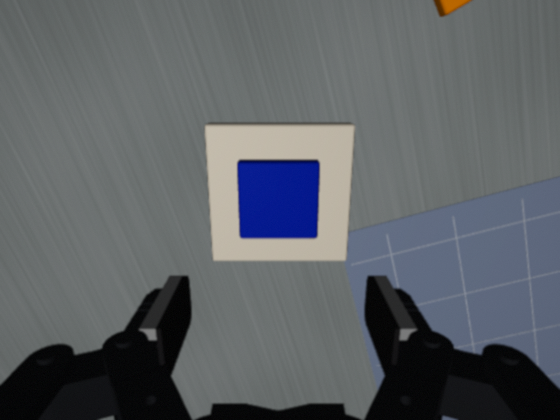

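Blue sits centred at px (279,199) on the white shelf (280,192, perspective included) and parallel to its sides. Next come green and amber, aiming at the measured piece below.

```bash
cat >> h.py <<'E'
def here(n,xy,r,zlo):
    c=manip.get_calibration("wrist"); p,d=manip.grab_frame("wrist"); m=measure(p,d,c,n,xy,r,zlo)
    print(n,m[0].round(4),np.round(m[1],1),round(m[2],3)); return m[0][:2],p
E
python3 - <<'E'
from h import *
wh=-.2825+np.pi/2; W=(.3435,.3005)
b,_=here("blue",W,.05,.02)
assert np.hypot(*(b-W))<.006
zg=pick((.3635,-.273),.050,np.pi/2); assert abs(85*manip.current_grip_width()-50)<3.5
place(b,.027,zg,.050,wh)
g,_=here("green",b,.04,.031); assert np.hypot(*(g-b))<.006
a=.2315; a=a+np.pi/2
zg=pick((.498,.4115),.036,a); assert abs(85*manip.current_grip_width()-36)<3.5
place(g,.039,zg,.036,wh)
_,p=here("amber",g,.03,.044); save(p,"amber1")
E
```

```text
blue [0.3427 0.3008 0.0256] [59.7 60. ] -0.284
grip mm 48.055681205823014 39.65609550476074 F [-2.3  1.1  9.3]
lifted mm 47.79419291615346 41.28509223461151
contact dz mm 0.5 dF 3.806974958914385
t 38.0333
green [0.3418 0.301  0.0376] [49.1 49.4] 0.0
grip mm 34.680097927596684 40.313900113105774 F [-0.   1.   3.9]
lifted mm 34.540153721711825 39.895461201667786
contact dz mm 0.0 dF 6.896885210482867
t 48.5833
amber [0.3411 0.3011 0.0496] [35.6 36.1] -0.294
```

View pics/amber1.png

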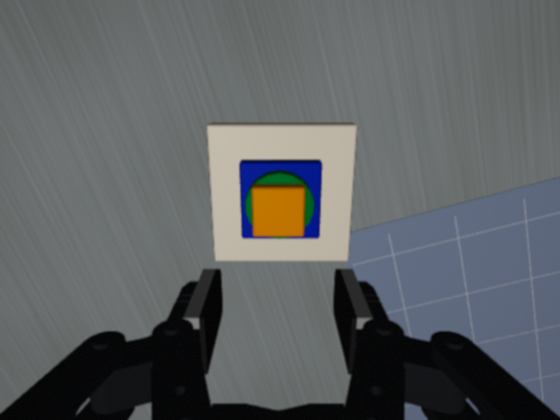

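The left pile is stacked: amber (278,210) on green (279,205) on blue (281,199), aligned and within about 1 mm of each other. Now the mould and the red disc.

```bash
python3 - <<'E'
from h import *
y=-.1275+np.pi/2; D=(.6604,.0103)
manip.move_l([.3411,.3011,.2],max_speed=.2)
zg=pick((.6227,-.2121),.056,np.pi/2,tip=.004); assert abs(85*manip.current_grip_width()-56)<4
place(D,.015,zg,.0565,y)
m,p=here("mould",D,.04,.035); save(p,"mould1"); assert np.hypot(*(m-D))<.006
zg=pick((.4498,-.1235),.062,np.pi/2); assert abs(85*manip.current_grip_width()-62)<3.5
place(m,.041,zg,.062,y)
_,p=here("red",m,.045,.045); save(p,"red1")
E
```

```text
grip mm 53.18781531627921 42.31205393036362 F [-1.5 -0.1  5.6]
lifted mm 53.488195091522144 42.21220144419931
contact dz mm 2.5 dF 1.5382343097662696
t 59.825
mould [0.6596 0.0103 0.0394] [55.  55.3] 0.0
grip mm 59.77797463730416 41.324999928474426 F [-2.1  0.2  7.8]
lifted mm 59.810621040625044 43.379223346710205
contact dz mm 0.5 dF 5.278606224472242
t 70.4
red [0.6589 0.0105 0.0518] [61.1 61.3] 0.0
```

View pics/red1.png

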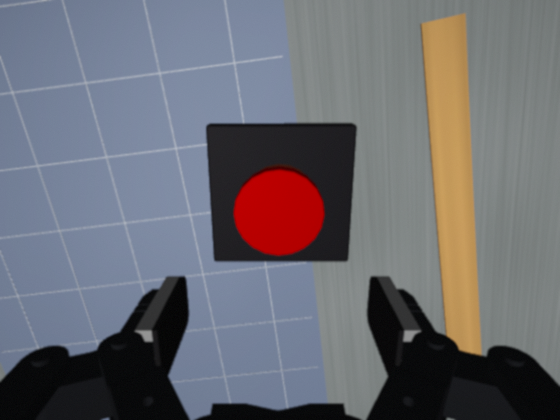

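Red (279,211) lies flat on the mould at the expected height (53 mm above the table). One last check from the scene camera, then I hand in.

```bash
python3 - <<'E'
from h import *
manip.move_l([.6589,.0105,.25],max_speed=.2); manip.move_ptp([.45,-.1,.3],down(np.pi/2)); manip.dwell(.3)
p,d=manip.grab_frame("scene"); save(p,"end"); c=manip.get_calibration("scene")
for n in N: print(n,[(np.round(r["at"],3).tolist(),round(r["confidence"],2)) for r in manip.look_for("scene",n)[:1]])
E
```

```text
white_shelf [([0.356, 0.309, 0.017], 0.74)]
dark_shelf [([0.679, 0.034, 0.011], 0.92)]
blue_square [([0.366, 0.306, 0.026], 0.51)]
green_disc []
amber_square [([0.345, 0.303, 0.057], 0.8)]
mould []
red_disc []
frit_jar [([0.637, 0.212, 0.066], 0.57)]
glue_bottle [([0.493, -0.388, 0.048], 0.9)]
```

View pics/end.png

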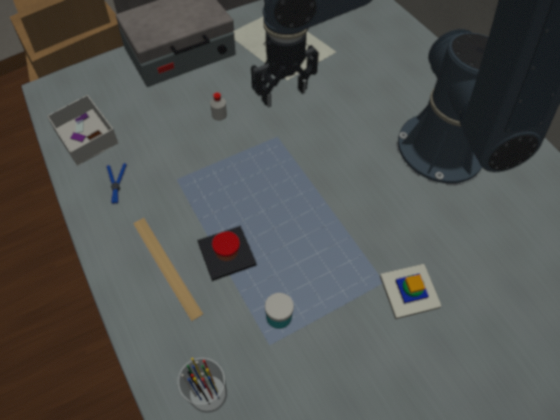

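Both piles stand: the glass at (412,288), red on the mould at (226,245). The jar (279,310) and bottle (217,106) haven't moved.

```bash
python3 -c "
from bench import manip
print(manip.sign_off(),manip.current_time())"
```

```text
the job is handed in; nothing more can be done
the job is handed in; nothing more can be done
```

I handed the job in with both shelves laid up: the wrist camera measured each piece within about 1 mm of the one below and the squares within about 0.01 rad of the white shelf's sides, and the jar and bottle were unmoved, but sign-off returned no verdict.

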